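# Turn the veneer sample leaf across the rings

## Robot

A 6-joint arm with a two-finger parallel gripper is mounted at the origin on the work surface. World frame = base frame: x ahead of the robot, y to its left, z up, the work surface at z = 0. Lengths are in m, angles in rad, forces in N, time in s.
With the tool pointing down it reaches from about 0.4 to 0.825 m from the base axis. Payload 7 kg.
Tool frame: the origin (TCP) lies on the centre line of the jaws, within the pads' length; the fingertips stand 22 mm ahead of it and the grasp point (between the pads) lies 3 mm ahead of it (arm.tcp_to_tips is the distance from the TCP to the fingertips, in m); z points along the fingers, y is the line along which they close (so a half turn about z gives the same grasp; the last joint's range is limited). The gripper opens to 88 mm and grips with 3 to 60 N. Pads are 19 mm wide; open, the fingers measure 130 mm over their backs; the gripper's body (78 mm by 193 mm) begins 47 mm behind the grasp point.
Start: joints at [1.446, 0.359, 0.012, 0, -1.224, -0.288], TCP at [0.271, 0.618, 0.249] pointing down, gripper open.
Joint ranges: [-3.07, 3.07], [-1.43, 2.12], [-1.02, 1.25], [-3.03, 1.67], [-3.05, -0], [-3.03, 3.03]. Speed limits (rad/s): [2.39, 2.39, 3.01, 3.14, 3.14, 3.14].

## Interface

Orientations are given as [roll, pitch, yaw] about the fixed x, y, z axes, in that order (R = Rz(yaw) Ry(pitch) Rx(roll)).
In Python, from station import arm gives the robot as it stands.
- The arm moves only by the tool jog_arm, never from a script. Its argument "targets" is a list of rows, each an object of numbers: "dx", "dy", "dz": the shift along the tool's x, y, z in mm; "rx", "ry", "rz": the turn, a rotation vector about the tool's x, y, z in rad; "gripper": the closure, from 0 (fully open) to 1 (shut). In form: [{"dx": .., "dy": .., "dz": .., "rx": .., "ry": .., "rz": .., "gripper": ..}, ...]. A call has exactly 8 rows; each row is the pose to reach, as a shift and turn from the pose commanded when the call began, along the tool's axes at that moment; what a row does not reach only later rows make up. A row lasts 1/12 s, in which the tool goes at most 41.7 mm and 7.16 degrees, less where a joint would pass 70% of its speed; a pose out of reach is approached as far as the arm can. A call with a gripper value outside its range is refused whole. The fingers move at their own pace and stop on an object; "force" is the grip in N (left out, the last holds). Time passes only in rows, so rows that repeat a pose let the fingers close, or fill a call up. It gives the time, the measured TCP pose, the force, the opening and the grip force at its end, in the units of the state.
- arm.get_state(): the state, without advancing time (a new reading comes with each control period).
- arm.grab_frame(name): name is "scene" or "top" or "wrist"; returns a dict with "frame" (480x640x3 uint8, red, green, blue), "z_map" (480x640 float32, m along the optical axis (not along the pixel's ray), 0 where there is no reading), "fx", "fy", "cx", "cy" (pixels), "distortion" ([k1, k2, p1, p2, k3] as OpenCV has them; the pictures are not rectified), "view" (4x4, takes a point from world to camera coordinates). Camera axes: x right, y down, z forward; pixel columns grow to the right and rows downward; lengths in m; the calibration is good to about 2 mm. A picture is of the moment at which its call begins.
- arm.job_done(): hands the job in; it is judged then, once.
The state is a dict: "t": time; "q": joint angles; "qd": joint speeds; "joint_efforts": joint torques, N m; "eef_pos": TCP position; "ee_rot": TCP orientation; "force": force on the tool from outside, world axes, zero at the start; "moment": the same for the moment, N m; "width": finger opening in m; "gripper_force": force on a finger pad.
Only numpy, scipy, OpenCV 4.12 (cv2) and the standard library are available. Lean on these libraries where they do the work, as an engineer would, in place of code of your own. Each camera call takes 0.05 s, during which the arm holds its last target. There are 200 camera calls.

## Task

The drum-finish sample binder stands open like a V in its steel cradle. Take the uppermost sample leaf on the robot's left side by its projecting wooden tab, turn it over the rings until it lies fully down on the leaves at the right, so that its other face shows, and let go. Lay it down gently without letting it flop or fall back; leave the leaves already on the right and the other things on the bench where they are.

Things in the scene. Friction and masses are not known exactly. Their poses are not given: they have to be found in the camera images.
- cradle: Fixed cradle, origin at the centre of its underside, axes as ring_centre. Foot 240 (x) by 200 mm (y). Fixed leaves fan out from the ring line, reaching 125 mm from it, rising 28 to 43 degrees from level on the left, 28 to 36 on the right; under them sheet wings rise at 20 degrees and reach 140 mm.
- ring_centre (a point): Middle of the line of three steel rings (each 40 mm across), 45 mm above the bench: the axis about which the leaves turn. Axes: x along the ring line (away from the robot, give or take the cradle's yaw), y to the left wing (the robot's left), z up.
- leaf (a joint): Turn angle of the leaf to be turned, rad: 0 = lying on the left fan, rising 50 degrees from level; 0.70 = upright; 1.396 (its stop) = lying on the right, again 50 degrees from level. It swings freely about the ring line (0.15 to 0.25 kg) and falls to either side if let go: release it at its stop. White board 200 mm along the rings, 5 mm thick, edge 130 mm from the ring line.
- tab (a point): Grip point on that leaf's wooden tab, at mid-thickness, 148 mm from the ring line, 35 mm nearer the robot than ring_centre. Tab: 44 mm wide (along the rings), 10 mm thick, from 122 to 170 mm from the ring line. Axes turn with the leaf: x along the rings (away from the robot), y in the leaf's plane outward to its free edge, z square to the leaf, out of the face showing at the start.
- turned_leaf (a joint): Turn angle of the uppermost leaf already on the right, rad: 0 = lying on the right (43 degrees from level, just under where the turned leaf will come), growing as it is turned back to the left. Leave it. It is a like white board, 125 mm from the ring line to its edge.
- turned_tab (a point): The already turned leaf's own wooden tab, same size as the other, 148 mm from the ring line but 60 mm beyond ring_centre, away from the robot.
- tape_roll: Bystander: paper-white roll of tape lying flat, ring 80 mm across, 25 mm high; origin at the centre of its underside.
- drum_key: Bystander: small steel T-shaped drum key lying flat, about 45 x 50 mm, 13 mm high; origin at the centre of its underside.
- pedal: Bystander: black plastic effect box 110 x 60 x 35 mm high; origin at the centre of its underside.
- practice_puck: Bystander: black rubber practice disc, 90 mm across, 22 mm high; origin at the centre of its underside.
- drumstick: Bystander: light wooden drumstick lying flat, 390 mm long, 15 mm thick; origin at the centre of its underside.
- polish_jar: Bystander: closed jar, 60 mm across, 70 mm high; origin at the centre of its underside.

How it is judged:
By the outcome, as a careful person would: the job done as asked, in the order asked, and still so for the second after the job is handed in, with the robot touching nothing.
It also fails if it takes over 35 s, if anything falls off the work surface, if the arm or the gripper's body presses on something with over 40 N, if the wrist force passes 120 N, or if a joint passes its speed limit or range.

## Working session

There is one attempt and no reset: what is moved stays moved. The work goes in short steps, Python scripts to look and compute and a tool call to move; the robot and the scene stay as the last step left them, time stands still between calls to the robot, and variables do not carry over. Pictures are saved under pics/ and viewed, at most 10 in all, crops included, and the job is handed in when it is done.

Besides the shell and the picture viewer there is one more tool, called by a JSON object that holds its "api" and its "payload". jog_arm: Moves the arm, as the interface text tells. Its arguments: {"type":"object","properties":{"targets":{"type":"array","items":{"type":"object","properties":{"dx":{"type":"number"},"dy":{"type":"number"},"dz":{"type":"number"},"rx":{"type":"number"},"ry":{"type":"number"},"rz":{"type":"number"},"gripper":{"type":"number"}}}},"force":{"type":"number"}},"required":["targets"]}

```bash
ls; mkdir -p pics
python3 - <<'E'
from station import arm
import cv2,numpy as np
s=arm.get_state();print(s['t'],s['eef_pos'],s['ee_rot'],s['width'])
for n in('scene','top'):
    f=arm.grab_frame(n);cv2.imwrite(f'pics/{n}0.png',f['frame'][...,::-1]);np.savez(f'{n}0.npz',**f)
    print(n,f['fx'],f['distortion'],np.linalg.inv(f['view']).round(3).tolist())
E
```

```text
pics
0.0 [0.27064917 0.61786518 0.24763521] [ 3.13994867e+00 -1.55649029e-04 -4.12929353e-01] 0.08773167214789732
scene 513.6381938594936 [0.04629221 0.         0.         0.         0.        ] [[-0.831, 0.306, -0.465, 1.005], [0.556, 0.49, -0.671, 0.68], [0.023, -0.816, -0.577, 0.675], [0.0, 0.0, 0.0, 1.0]]
top 607.7717092084702 [0.02712914 0.         0.         0.         0.        ] [[0.01, -0.996, 0.085, 0.47], [-1.0, -0.008, 0.018, 0.031], [-0.017, -0.085, -0.996, 1.233], [0.0, 0.0, 0.0, 1.0]]
```

View pics/scene0.png

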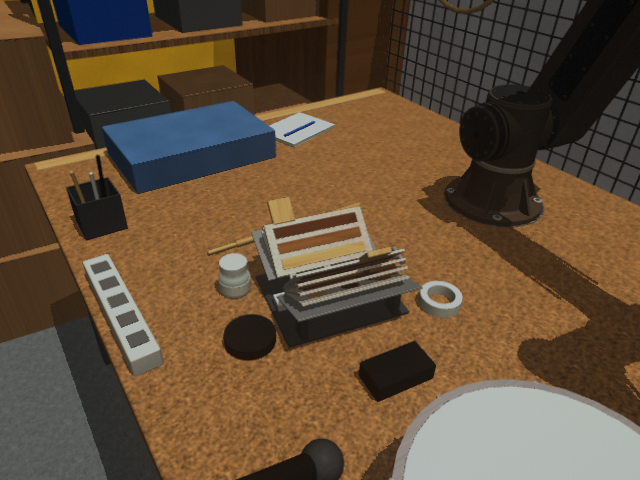

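View pics/top0.png

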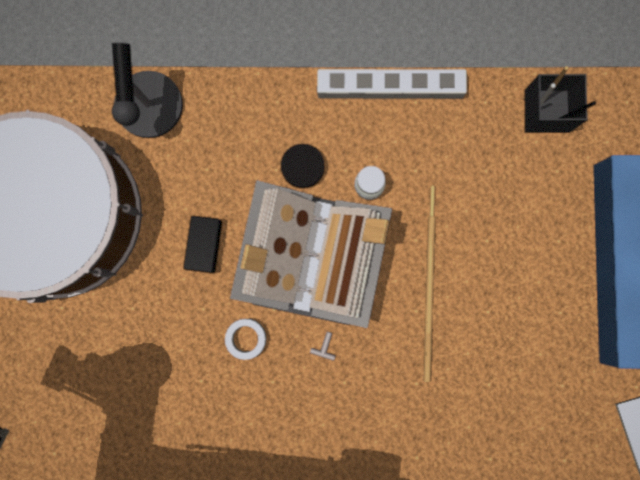

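Top view: the binder is centred near (312,255), with the leaf's tab at (255,258), the turned tab at (375,231), the tape at (245,340), the key at (325,345), the jar at (371,182) and the pedal at (203,243). Next I fit the leaf planes and the tab from depth.

```bash
cat > h.py <<'E'
import numpy as np,cv2
def cloud(f,mask):
    v,u=np.nonzero(mask&(f['z_map']>0))
    K=np.array([[f['fx'],0,f['cx']],[0,f['fy'],f['cy']],[0,0,1.]])
    n=cv2.undistortPoints(np.c_[u,v].astype(float)[:,None],K,f['distortion'])[:,0]
    z=f['z_map'][v,u]; P=np.c_[n*z[:,None],z]
    T=np.linalg.inv(f['view']);return P@T[:3,:3].T+T[:3,3],np.c_[u,v]
def poly(pts):
    m=np.zeros((480,640),np.uint8);cv2.fillPoly(m,[np.array(pts)],1);return m>0
def plane(P):
    for _ in range(4):
        c=np.median(P,0) if _==0 else P.mean(0);n=np.linalg.svd(P-c,full_matrices=False)[2][2];n*=np.sign(n[2]);d=(P-c)@n;P=P[abs(d)<max(.002,2*d.std())]
    return n,P.mean(0),d.std(),len(P)
E
python3 - <<'E'
from h import *
f=dict(np.load('top0.npz'))
hsv=cv2.cvtColor(f['frame'],cv2.COLOR_RGB2HSV)
L=plane(cloud(f,poly([(283,205),(308,212),(290,292),(264,285),(272,250)]))[0])
R=plane(cloud(f,poly([(338,215),(356,217),(338,298),(322,295)]))[0])
for n,c,s,k in(L,R):print(n.round(3),c.round(4),s,k,'tilt',np.degrees(np.arccos(n[2])))
d=np.cross(R[0],L[0]);d/=np.linalg.norm(d);d*=np.sign(d[0]);print('axis',d,'yaw',np.arctan2(d[1],d[0]))
A=np.array([L[0],R[0],d])
p=np.linalg.solve(A,[L[0]@L[1]-.0025,R[0]@R[1]-.0025,d@L[1]]);print('axis pt (mid planes)',p)
for nm,box in(('tab',[(238,240),(275,240),(275,278),(238,278)]),('ttab',[(358,212),(395,212),(395,250),(358,250)])):
    P,uv=cloud(f,poly(box)); 
    for q in (0,):
        r=P-p; s=r@d; e=np.cross(L[0],d)*1 if nm=='tab' else np.cross(d,R[0])
        if nm=='tab': n=L[0]
        else:n=R[0]
        e=np.cross(n,d);e*=np.sign(e[2]); h=r@n; w=r@e
        m=(h>.003)&(h<.009)&(w>.115)   # top of tab 5mm from mid
        print(nm,m.sum(),'s',np.percentile(s[m],[1,50,99]).round(4),'w',np.percentile(w[m],[1,50,99]).round(4),'h',np.median(h[m]), P[m].mean(0).round(4),e.round(3))
E
```

```text
[-0.153 -0.753  0.64 ] [0.5631 0.1222 0.1041] 0.0014221634991443603 2058 tilt 50.2387368827729
[0.138 0.685 0.716] [0.5512 0.0244 0.0991] 0.0012894124086540119 1286 tilt 44.295357576688396
axis [ 9.80123861e-01 -1.98385491e-01  6.44045758e-04] yaw -0.199710437390605
axis pt (mid planes) [0.55399723 0.07699443 0.04474423]
tab 448 s [-0.0612 -0.0336  0.0013] w [0.1168 0.1465 0.1721] h 0.004422761917451575 [0.5392 0.1718 0.16  ] [0.126 0.627 0.769]
ttab 172 s [0.0399 0.0607 0.0845] w [0.1166 0.143  0.1707] h 0.003854843544375231 [ 0.5936 -0.0334  0.1483] [-0.142 -0.701  0.698]
```

```bash
cat >> h.py <<'E'
from scipy.spatial.transform import Rotation as Ro
rc=np.array([.555,.077,.045]);yaw=-.2
d=np.array([np.cos(yaw),np.sin(yaw),0]);lat=np.array([-np.sin(yaw),np.cos(yaw),0])
def pose(r,th,s=-.035):  # TCP radius r, leaf angle th
    a=np.radians(50)+th;e=np.cos(a)*lat+np.sin(a)*np.array([0,0,1])
    return rc+s*d+r*e,np.c_[d,np.cross(-e,d),-e]
def rel(p,R,st):
    R0=Ro.from_euler('xyz',st['ee_rot']).as_matrix()
    print('d mm',(R0.T@(p-st['eef_pos'])*1e3).round(1),'rot',Ro.from_matrix(R0.T@R).as_rotvec().round(4))
E
python3 - <<'E'
from h import *
from station import arm
st=arm.get_state()
rel(np.array([.36,.33,.32]),Ro.from_euler('xyz',st['ee_rot']).as_matrix(),st)
rel(*pose(.235,0),st)
f=dict(np.load('top0.npz'))
P,_=cloud(f,poly([(0,120),(60,120),(110,200),(90,270),(0,290)]));print('drum',np.median(P,0),P.min(0),P.max(0))
E
```

```text
d mm [197.4 228.  -71.9] rot [0. 0. 0.]
d mm [411.4 241.1  23.1] rot [-0.694   0.0743 -0.2041]
drum [0.63588414 0.56045028 0.14114814] [0.48132411 0.44020549 0.13262153] [0.79455612 0.64957957 0.14960813]
```

{"api": "jog_arm", "payload": {"targets": [{"dx":25,"dy":29,"dz":-9,"gripper":0.4},{"dx":50,"dy":57,"dz":-18,"gripper":0.4},{"dx":74,"dy":86,"dz":-27,"gripper":0.4},{"dx":99,"dy":114,"dz":-36,"gripper":0.4},{"dx":123,"dy":143,"dz":-45,"gripper":0.4},{"dx":148,"dy":171,"dz":-54,"gripper":0.4},{"dx":173,"dy":200,"dz":-63,"gripper":0.4},{"dx":197,"dy":228,"dz":-72,"gripper":0.4}], "force": 25}}

```text
invalid input at $.targets[0]: expected keys dx, dy, dz, rx, ry, rz, gripper
```

Run:
```python
from h import *
from station import arm
st=arm.get_state();print(st['t'],st['eef_pos'],st['ee_rot'],st['q'],st['width'])
rel(*pose(.235,0),st)
```

```text
0.1 [0.27063364 0.61792908 0.24772963] [ 3.14012218e+00 -1.23226825e-04 -4.12872119e-01] [ 1.44612305e+00  3.59298659e-01  1.11605459e-02 -3.18769274e-04
 -1.22410309e+00 -2.88090400e-01] 0.0877142590393481
d mm [411.4 241.1  23.1] rot [-0.694   0.0743 -0.2041]
```

{"api": "jog_arm", "payload": {"targets": [{"dx":25,"dy":29,"dz":-9,"rx":0,"ry":0,"rz":0,"gripper":0.4},{"dx":50,"dy":57,"dz":-18,"rx":0,"ry":0,"rz":0,"gripper":0.4},{"dx":74,"dy":86,"dz":-27,"rx":0,"ry":0,"rz":0,"gripper":0.4},{"dx":99,"dy":114,"dz":-36,"rx":0,"ry":0,"rz":0,"gripper":0.4},{"dx":123,"dy":143,"dz":-45,"rx":0,"ry":0,"rz":0,"gripper":0.4},{"dx":148,"dy":171,"dz":-54,"rx":0,"ry":0,"rz":0,"gripper":0.4},{"dx":173,"dy":200,"dz":-63,"rx":0,"ry":0,"rz":0,"gripper":0.4},{"dx":197,"dy":228,"dz":-72,"rx":0,"ry":0,"rz":0,"gripper":0.4}], "force": 25}}

```text
t: 0.77
eef_pos: [0.3598, 0.3283, 0.3208]
ee_rot: [3.141, 0.0, -0.413]
force: [1.3, 0.4, 0.9]
width: 0.0531
gripper_force: 0.0
```

Run:
```python
from h import *
from station import arm
st=arm.get_state();print(st['t'],st['eef_pos'],st['ee_rot'],st['q'],st['width'])
rel(*pose(.235,0),st)
```

```text
0.7667 [0.35978426 0.32827759 0.32077147] [ 3.14129983e+00  1.34241577e-04 -4.12571284e-01] [ 1.14430367e+00  1.64265286e-03 -2.68144921e-01 -1.35025836e-04
 -1.30130342e+00  1.39573625e-02] 0.053101893674847175
d mm [213.5  11.6  95.7] rot [-0.6952  0.0744 -0.2038]
```

{"api": "jog_arm", "payload": {"targets": [{"dx":27,"dy":1,"dz":8,"rx":-0.087,"ry":0.009,"rz":-0.025,"gripper":0.4},{"dx":54,"dy":3,"dz":16,"rx":-0.174,"ry":0.018,"rz":-0.051,"gripper":0.4},{"dx":81,"dy":4,"dz":28,"rx":-0.261,"ry":0.028,"rz":-0.076,"gripper":0.4},{"dx":108,"dy":6,"dz":42,"rx":-0.348,"ry":0.037,"rz":-0.102,"gripper":0.4},{"dx":135,"dy":7,"dz":56,"rx":-0.435,"ry":0.046,"rz":-0.127,"gripper":0.4},{"dx":162,"dy":9,"dz":70,"rx":-0.521,"ry":0.056,"rz":-0.153,"gripper":0.4},{"dx":189,"dy":10,"dz":84,"rx":-0.608,"ry":0.065,"rz":-0.178,"gripper":0.4},{"dx":213.5,"dy":11.5,"dz":95.5,"rx":-0.695,"ry":0.074,"rz":-0.204,"gripper":0.4}]}}

```text
t: 1.43
eef_pos: [0.552, 0.2335, 0.2237]
ee_rot: [2.439, 0.002, -0.199]
force: [-0.4, -0.2, 0.7]
width: 0.0529
gripper_force: 0.0
```

Run:
```python
from h import *
from station import arm
st=arm.get_state();print(st['t'],st['eef_pos'],st['ee_rot'],st['q'],st['width'])
rel(*pose(.155,0),st)
f=arm.grab_frame('wrist');cv2.imwrite('pics/w1.png',f['frame'][...,::-1])
```

```text
1.4333 [0.55200789 0.2335341  0.22372354] [ 2.43912595e+00  1.50479892e-03 -1.99340666e-01] [ 0.90039877  0.55407751 -0.04460876  0.29684467 -1.61670877  0.38562789] 0.0528642414642162
d mm [-0.9  1.8 80.1] rot [0.0043 0.0007 0.0015]
```

View pics/w1.png

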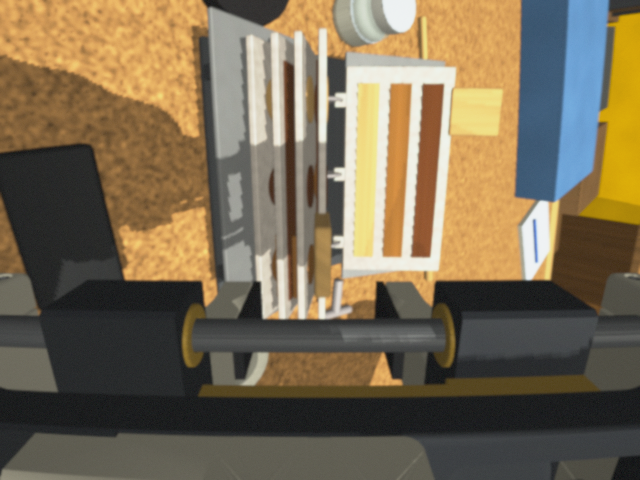

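The wrist view shows the tab edge-on at (323,255), centred between the pads at x≈248 and 388, so the alignment is good. I advance 80 mm and close.

{"api": "jog_arm", "payload": {"targets": [{"dx":0,"dy":1,"dz":15,"rx":0.004,"ry":0,"rz":0.001,"gripper":0.4},{"dx":-0.5,"dy":1.5,"dz":30,"rx":0.004,"ry":0,"rz":0.001,"gripper":0.4},{"dx":-0.5,"dy":1.5,"dz":45,"rx":0.004,"ry":0,"rz":0.001,"gripper":0.4},{"dx":-0.5,"dy":1.5,"dz":57,"rx":0.004,"ry":0,"rz":0.001,"gripper":0.4},{"dx":-0.5,"dy":1.5,"dz":67,"rx":0.004,"ry":0,"rz":0.001,"gripper":0.4},{"dx":-0.5,"dy":1.5,"dz":75,"rx":0.004,"ry":0,"rz":0.001,"gripper":0.4},{"dx":-0.5,"dy":1.5,"dz":80,"rx":0.004,"ry":0,"rz":0.001,"gripper":0.4},{"dx":-0.5,"dy":1.5,"dz":80,"rx":0.004,"ry":0,"rz":0.001,"gripper":0.4}]}}

```text
t: 2.15
eef_pos: [0.5394, 0.1822, 0.1643]
ee_rot: [2.447, 0.0, -0.201]
force: [-0.5, 0.4, 0.8]
width: 0.0529
gripper_force: 0.0
```

Run:
```python
from h import *
from station import arm
st=arm.get_state();print(st['t'],st['eef_pos'],st['force'],st['width'])
rel(*pose(.155,0),st)
f=arm.grab_frame('wrist');cv2.imwrite('pics/w2.png',f['frame'][...,::-1])
```

```text
2.15 [0.5394311  0.18219349 0.16431458] [-0.45111166  0.44210163  0.83875526] 0.05291399095135807
d mm [ 1.2 -0.1  0.7] rot [-0.0038  0.0009 -0.0009]
```

View pics/w2.png

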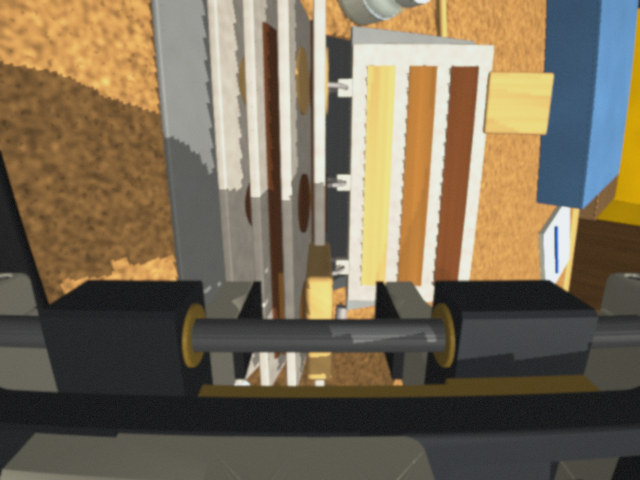

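The tab spans rows 245–378 at x≈318, between the pads and centred. I close the gripper on it.

{"api": "jog_arm", "payload": {"targets": [{"dx":0,"dy":0,"dz":0,"rx":0,"ry":0,"rz":0,"gripper":0.7},{"dx":0,"dy":0,"dz":0,"rx":0,"ry":0,"rz":0,"gripper":1},{"dx":0,"dy":0,"dz":0,"rx":0,"ry":0,"rz":0,"gripper":1},{"dx":0,"dy":0,"dz":0,"rx":0,"ry":0,"rz":0,"gripper":1},{"dx":0,"dy":0,"dz":0,"rx":0,"ry":0,"rz":0,"gripper":1},{"dx":0,"dy":0,"dz":0,"rx":0,"ry":0,"rz":0,"gripper":1},{"dx":0,"dy":0,"dz":0,"rx":0,"ry":0,"rz":0,"gripper":1},{"dx":0,"dy":0,"dz":0,"rx":0,"ry":0,"rz":0,"gripper":1}], "force": 25}}

```text
t: 2.87
eef_pos: [0.5397, 0.1824, 0.1652]
ee_rot: [2.447, -0.0, -0.201]
force: [-1.2, 0.9, 2.1]
width: 0.0099
gripper_force: 25.0
```

Run:
```python
from h import *
r=155
for k in range(1,9):
    t=np.radians(2.5*k);print(round(t,4),(r*np.sin(t)).round(1),(r*(1-np.cos(t))).round(1))
```

```text
0.0436 6.8 0.1
0.0873 13.5 0.6
0.1309 20.2 1.3
0.1745 26.9 2.4
0.2182 33.5 3.7
0.2618 40.1 5.3
0.3054 46.6 7.2
0.3491 53.0 9.3
```

{"api": "jog_arm", "payload": {"targets": [{"dx":0,"dy":6.8,"dz":0.1,"rx":0.0436,"ry":0,"rz":0,"gripper":1},{"dx":0,"dy":13.5,"dz":0.6,"rx":0.0873,"ry":0,"rz":0,"gripper":1},{"dx":0,"dy":20.2,"dz":1.3,"rx":0.1309,"ry":0,"rz":0,"gripper":1},{"dx":0,"dy":26.9,"dz":2.4,"rx":0.1745,"ry":0,"rz":0,"gripper":1},{"dx":0,"dy":33.5,"dz":3.7,"rx":0.2182,"ry":0,"rz":0,"gripper":1},{"dx":0,"dy":40.1,"dz":5.3,"rx":0.2618,"ry":0,"rz":0,"gripper":1},{"dx":0,"dy":46.6,"dz":7.2,"rx":0.3054,"ry":0,"rz":0,"gripper":1},{"dx":0,"dy":53.0,"dz":9.3,"rx":0.3491,"ry":0,"rz":0,"gripper":1}]}}

```text
t: 3.53
eef_pos: [0.5303, 0.1362, 0.1923]
ee_rot: [2.798, -0.001, -0.201]
force: [0.0, -2.9, 1.7]
width: 0.0098
gripper_force: 25.0
```

Run:
```python
from h import *
from station import arm
st=arm.get_state();print(st['t'],st['eef_pos'],st['force'],st['moment'],st['width'],st['q'])
rel(*pose(.155,.3491),st)
rel(*pose(.155,.6981),st)
```

```text
3.5333 [0.53031713 0.13621974 0.19230272] [ 0.02659411 -2.90742172  1.73866365] [-0.50425013 -0.21018196  0.15444348] 0.009764183078318634 [ 0.74243264  0.31012973 -0.32948647  0.21306868 -1.22006421  0.52491414]
d mm [ 1.  -0.4  1.6] rot [-0.0054 -0.0006 -0.001 ]
d mm [ 1.  52.6 10.7] rot [ 0.3436 -0.0008 -0.0008]
```

Low forces; I continue with the same increments.

{"api": "jog_arm", "payload": {"targets": [{"dx":0,"dy":6.8,"dz":0.2,"rx":0.0436,"ry":0,"rz":0,"gripper":1},{"dx":0,"dy":13.5,"dz":0.8,"rx":0.0873,"ry":0,"rz":0,"gripper":1},{"dx":0,"dy":20.2,"dz":1.6,"rx":0.1309,"ry":0,"rz":0,"gripper":1},{"dx":0,"dy":26.9,"dz":2.8,"rx":0.1745,"ry":0,"rz":0,"gripper":1},{"dx":0,"dy":33.5,"dz":4.2,"rx":0.2182,"ry":0,"rz":0,"gripper":1},{"dx":0,"dy":40.1,"dz":5.9,"rx":0.2618,"ry":0,"rz":0,"gripper":1},{"dx":0,"dy":46.6,"dz":7.9,"rx":0.3054,"ry":0,"rz":0,"gripper":1},{"dx":0,"dy":52.8,"dz":10.0,"rx":0.346,"ry":0,"rz":0,"gripper":1}]}}

```text
t: 4.2
eef_pos: [0.5198, 0.084, 0.2017]
ee_rot: [-3.139, -0.002, -0.2]
force: [-4.2, -2.2, 9.7]
width: 0.01
gripper_force: 25.0
```

Run:
```python
from h import *
from station import arm
st=arm.get_state();print(st['t'],st['eef_pos'],st['force'],st['moment'],st['width'],st['q'])
rel(*pose(.155,.6981),st)
rel(*pose(.155,1.0472),st)
```

```text
4.2 [0.5197968  0.08402958 0.20170458] [-4.24931409 -2.21667037  9.65748643] [-1.44959251  1.63130287  0.03006009] 0.010002894338499404 [ 5.32597155e-01  1.50384566e-01 -3.83032129e-01 -8.24205722e-04
 -1.03394290e+00  8.38325131e-01]
d mm [ 0.9 -0.1  1.7] rot [-0.0029 -0.0021 -0.0003]
d mm [ 0.9 52.9 10.9] rot [ 3.462e-01 -2.100e-03  1.000e-04]
```

{"api": "jog_arm", "payload": {"targets": [{"dx":0,"dy":6.8,"dz":-0.2,"rx":0.0436,"ry":0,"rz":0,"gripper":1},{"dx":0,"dy":13.6,"dz":0.1,"rx":0.0873,"ry":0,"rz":0,"gripper":1},{"dx":0,"dy":20.4,"dz":0.8,"rx":0.1309,"ry":0,"rz":0,"gripper":1},{"dx":0,"dy":27.1,"dz":1.9,"rx":0.1745,"ry":0,"rz":0,"gripper":1},{"dx":0,"dy":33.8,"dz":3.2,"rx":0.2182,"ry":0,"rz":0,"gripper":1},{"dx":0,"dy":40.4,"dz":4.8,"rx":0.2618,"ry":0,"rz":0,"gripper":1},{"dx":0,"dy":46.9,"dz":6.7,"rx":0.3054,"ry":0,"rz":0,"gripper":1},{"dx":0,"dy":53.2,"dz":8.9,"rx":0.347,"ry":0,"rz":0,"gripper":1}]}}

```text
t: 4.87
eef_pos: [0.5091, 0.0316, 0.1924]
ee_rot: [-2.792, -0.003, -0.2]
force: [-4.8, -5.9, 8.5]
width: 0.01
gripper_force: 25.0
```

Run:
```python
from h import *
from station import arm
st=arm.get_state();print(st['t'],st['eef_pos'],st['force'],st['moment'],st['width'],st['q'])
rel(*pose(.157,1.0472),st)
rel(*pose(.157,1.22),st)
rel(*pose(.157,1.396),st)
```

```text
4.8667 [0.50913775 0.03156786 0.19237203] [-4.81317899 -5.870809    8.47541121] [-2.09594897  1.95682204  0.55309881] 0.009965005866769738 [ 0.19083192  0.12383099 -0.33339732 -0.38245889 -1.00778098  1.36924038]
d mm [ 0.9  0.  -0.2] rot [-0.0003 -0.0023  0.0009]
d mm [ 0.9 27.   2.2] rot [ 0.1725 -0.0023  0.0011]
d mm [ 0.9 53.7  9.3] rot [ 0.3485 -0.0022  0.0013]
```

{"api": "jog_arm", "payload": {"targets": [{"dx":0.3,"dy":6.8,"dz":-0.3,"rx":0.0436,"ry":0,"rz":0,"gripper":1},{"dx":0.3,"dy":13.6,"dz":0,"rx":0.0873,"ry":0,"rz":0,"gripper":1},{"dx":0.3,"dy":20.4,"dz":0.8,"rx":0.1309,"ry":0,"rz":0,"gripper":1},{"dx":0.3,"dy":26.2,"dz":1.8,"rx":0.168,"ry":0,"rz":0,"gripper":1},{"dx":0.3,"dy":31.0,"dz":2.7,"rx":0.2,"ry":0,"rz":0,"gripper":1},{"dx":0.3,"dy":35.6,"dz":3.7,"rx":0.23,"ry":0,"rz":0,"gripper":1},{"dx":0.3,"dy":40.1,"dz":4.8,"rx":0.26,"ry":0,"rz":0,"gripper":1},{"dx":0.3,"dy":43.9,"dz":5.9,"rx":0.285,"ry":0,"rz":0,"gripper":1}]}}

```text
t: 5.53
eef_pos: [0.5013, -0.0072, 0.1713]
ee_rot: [-2.508, -0.002, -0.2]
force: [-5.9, -5.8, 9.5]
width: 0.0101
gripper_force: 25.0
```

Run:
```python
from h import *
from station import arm
st=arm.get_state();print(st['t'],st['eef_pos'],st['force'],st['moment'],st['width'],st['q'])
rel(*pose(.157,1.396),st)
```

```text
5.5333 [ 0.50127595 -0.0072053   0.17127641] [-5.86659001 -5.79152527  9.5072134 ] [-1.56873441  1.75633885  1.02422544] 0.010121701343020461 [-0.14293181  0.22379675 -0.26447393 -0.70450469 -1.14931129  1.8343346 ]
d mm [0.9 9.7 0.3] rot [ 0.0643 -0.0014  0.0007]
```

{"api": "jog_arm", "payload": {"targets": [{"dx":0.3,"dy":2,"dz":0,"rx":0.013,"ry":0,"rz":0,"gripper":1},{"dx":0.3,"dy":4,"dz":0,"rx":0.026,"ry":0,"rz":0,"gripper":1},{"dx":0.3,"dy":6,"dz":0.1,"rx":0.038,"ry":0,"rz":0,"gripper":1},{"dx":0.3,"dy":7.5,"dz":0.2,"rx":0.049,"ry":0,"rz":0,"gripper":1},{"dx":0.3,"dy":8.8,"dz":0.2,"rx":0.058,"ry":0,"rz":0,"gripper":1},{"dx":0.3,"dy":9.7,"dz":0.3,"rx":0.064,"ry":0,"rz":0,"gripper":1},{"dx":0.3,"dy":10.3,"dz":0.3,"rx":0.067,"ry":0,"rz":0,"gripper":1},{"dx":0.3,"dy":10.3,"dz":0.3,"rx":0.067,"ry":0,"rz":0,"gripper":1}]}}

```text
t: 6.2
eef_pos: [0.4997, -0.015, 0.165]
ee_rot: [-2.442, -0.001, -0.2]
force: [-6.2, -6.9, 11.7]
width: 0.0101
gripper_force: 25.0
```

Run:
```python
from h import *
from station import arm
st=arm.get_state();print(st['t'],st['eef_pos'],st['force'],st['moment'],st['width'],st['q'])
rel(*pose(.157,1.396),st)
for n in('top','scene'):
    f=arm.grab_frame(n);np.savez(n+'1.npz',**f)
    cv2.imwrite('pics/%s1.png'%n,cv2.resize(f['frame'][130:380,150:480,::-1],None,fx=2,fy=2))
```

```text
6.2 [ 0.4997061  -0.01497085  0.16500558] [-6.24840786 -6.8874507  11.74650906] [-1.53382367  1.83846919  1.27016606] 0.010081489533336048 [-0.21251767  0.26048496 -0.25081894 -0.76459801 -1.19401301  1.92660112]
d mm [ 0.9 -0.4 -0.1] rot [-0.0015 -0.0006  0.0007]
```

View pics/scene1.png

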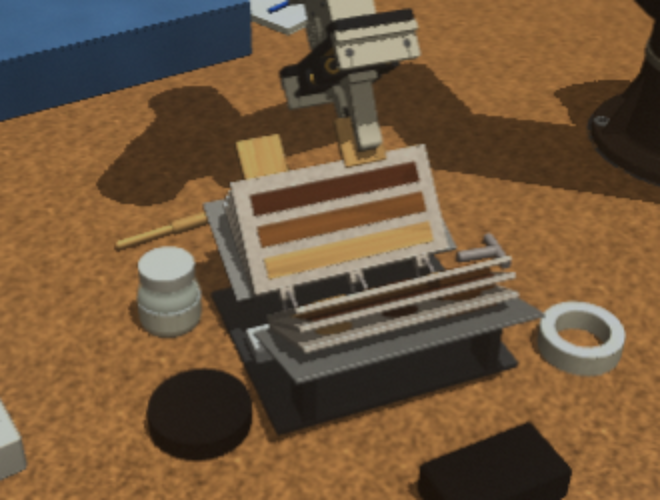

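Scene crop: the leaf lies on the right at (335,210), gripped at (362,145), with the turned tab beside it at (262,155) and the bystanders unmoved. I press a hair further to confirm it is on the stop.

{"api": "jog_arm", "payload": {"targets": [{"dx":0,"dy":0.3,"dz":0,"rx":0.002,"ry":0,"rz":0,"gripper":1},{"dx":0,"dy":0.6,"dz":0,"rx":0.004,"ry":0,"rz":0,"gripper":1},{"dx":0,"dy":0.9,"dz":0,"rx":0.006,"ry":0,"rz":0,"gripper":1},{"dx":0,"dy":1.2,"dz":0,"rx":0.008,"ry":0,"rz":0,"gripper":1},{"dx":0,"dy":1.5,"dz":0,"rx":0.01,"ry":0,"rz":0,"gripper":1},{"dx":0,"dy":1.5,"dz":0,"rx":0.01,"ry":0,"rz":0,"gripper":1},{"dx":0,"dy":1.5,"dz":0,"rx":0.01,"ry":0,"rz":0,"gripper":1},{"dx":0,"dy":1.5,"dz":0,"rx":0.01,"ry":0,"rz":0,"gripper":1}]}}

```text
t: 6.97
eef_pos: [0.4997, -0.0151, 0.1649]
ee_rot: [-2.431, -0.002, -0.199]
force: [-6.9, -3.4, 16.6]
width: 0.0097
gripper_force: 25.1
```

Run:
```python
from h import *
from station import arm
st=arm.get_state();R0=Ro.from_euler('xyz',st['ee_rot']).as_matrix()
print(st['t'],'tool-axis force',R0.T@st['force'])
rel(*pose(.157,1.396),st)
```

```text
6.9667 tool-axis force [ -6.04508123  -7.29447357 -15.69526875]
d mm [ 0.9 -0.5 -0.1] rot [-0.0126 -0.0006  0.002 ]
```

It is on the stop: the position didn't move and the back force rose. I release.

{"api": "jog_arm", "payload": {"targets": [{"dx":0,"dy":0.5,"dz":0,"rx":-0.005,"ry":0,"rz":0,"gripper":0.85},{"dx":0,"dy":0,"dz":0,"rx":-0.01,"ry":0,"rz":0,"gripper":0.75},{"dx":0,"dy":0,"dz":0,"rx":-0.01,"ry":0,"rz":0,"gripper":0.65},{"dx":0,"dy":0,"dz":0,"rx":-0.01,"ry":0,"rz":0,"gripper":0.55},{"dx":0,"dy":0,"dz":0,"rx":-0.01,"ry":0,"rz":0,"gripper":0.5},{"dx":0,"dy":0,"dz":0,"rx":-0.01,"ry":0,"rz":0,"gripper":0.5},{"dx":0,"dy":0,"dz":0,"rx":-0.01,"ry":0,"rz":0,"gripper":0.5},{"dx":0,"dy":0,"dz":0,"rx":-0.01,"ry":0,"rz":0,"gripper":0.5}]}}

```text
t: 7.63
eef_pos: [0.5001, -0.0147, 0.1629]
ee_rot: [-2.441, -0.0, -0.201]
force: [0.2, 0.2, 0.2]
width: 0.0436
gripper_force: 0.0
```

{"api": "jog_arm", "payload": {"targets": [{"dx":0,"dy":0,"dz":-5,"rx":0,"ry":0,"rz":0,"gripper":0.5},{"dx":0,"dy":0,"dz":-15,"rx":0,"ry":0,"rz":0,"gripper":0.5},{"dx":0,"dy":0,"dz":-27,"rx":0,"ry":0,"rz":0,"gripper":0.5},{"dx":0,"dy":0,"dz":-40,"rx":0,"ry":0,"rz":0,"gripper":0.5},{"dx":0,"dy":0,"dz":-55,"rx":0,"ry":0,"rz":0,"gripper":0.5},{"dx":0,"dy":0,"dz":-70,"rx":0,"ry":0,"rz":0,"gripper":0.5},{"dx":0,"dy":0,"dz":-85,"rx":0,"ry":0,"rz":0,"gripper":0.5},{"dx":0,"dy":0,"dz":-90,"rx":0,"ry":0,"rz":0,"gripper":0.5}]}}

```text
t: 8.3
eef_pos: [0.4889, -0.0738, 0.2344]
ee_rot: [-2.443, -0.004, -0.202]
force: [0.2, -0.3, 0.6]
width: 0.0438
gripper_force: 0.0
```

Run:
```python
from h import *
from station import arm
st=arm.get_state();print(st['t'],st['eef_pos'],st['force'],st['width'])
f=arm.grab_frame('scene')
cv2.imwrite('pics/s2.png',cv2.resize(f['frame'][130:380,150:480,::-1],None,fx=2,fy=2))
f=arm.grab_frame('top')
n,c,s,k=plane(cloud(f,poly([(345,220),(356,222),(338,292),(330,290)]))[0]);print(n,np.degrees(np.arccos(n[2])),s,k)
```

```text
8.3 [ 0.48894737 -0.07377904  0.23444985] [ 0.15253636 -0.3209411   0.59339994] 0.04382792490391606
[0.16278133 0.78577653 0.59670552] 53.3656896422044 0.001100140775549438 697
```

View pics/s2.png

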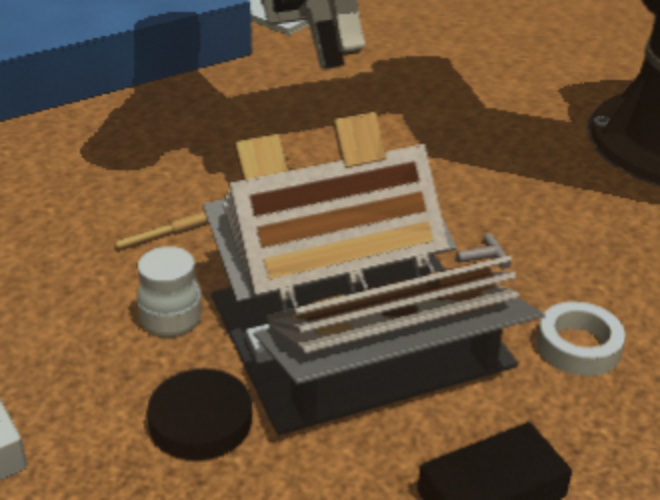

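The leaf rests on the right with both tabs free at (262,155) and (360,140). I check its angle once more.

Run:
```python
from h import *
from station import arm
for nm in('top','scene'):
    f=arm.grab_frame(nm)
    P,_=cloud(f,np.ones((480,640),bool))
    r=P-rc;s=r@d;y=r@lat;z=r[:,2]
    m=(abs(s)<.09)&(y<-.02)&(y>-.09)&(z>.02)&(z<.12)&(np.hypot(y,z)<.125)
    a=np.degrees(np.arctan2(z-.0025*.64,-y-.0025*.77))[m]; rho=np.hypot(y,z)[m]
    q=rho>.08
    print(nm,m.sum(),'angle pct',np.percentile(a[q],[10,50,90]),plane(P[m])[0])
```

```text
top 3122 angle pct [50.46825841 52.31878448 53.69213542] [0.1509802  0.74820449 0.64606116]
scene 4284 angle pct [50.33530933 51.6970166  53.1399985 ] [0.1519155  0.74979395 0.6439959 ]
```

```bash
python3 -c "
from station import arm
print(arm.job_done())"
```

```text
the job is handed in; nothing more can be done
None
```

The leaf was turned over the rings and released against its stop on the right, about 50° from level by the final camera fit. The last picture showed nothing else disturbed, and the job was handed in at about 8.5 s; no verdict came back.

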